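# Shut the seed case and pin its lid with the curved hook

## Robot

A 7-joint arm with a two-finger parallel gripper is mounted at the origin on the work surface. World frame = base frame: x ahead of the robot, y to its left, z up, the work surface at z = 0. Lengths are in m, angles in rad, forces in N, time in s.
With the tool pointing down it reaches from about 0.4 to 0.85 m from the base axis. Payload 10.4 kg.
Tool frame: the origin (TCP) lies midway between the tips of the shut fingers; the grasp point (between the pads) lies 19 mm behind it (manip.tcp_to_grasp is the distance from the TCP to the grasp point, in m); z points along the fingers, y is the line along which they close (so a half turn about z gives the same grasp; the last joint's range is limited). The gripper opens to 85 mm and grips with 20 to 120 N. Pads are 22 mm wide; open, the fingers measure 114 mm over their backs; the gripper's body (76 mm by 85 mm) begins 54 mm behind the grasp point. The pads swing forward as they close: fully open they stand 13 mm farther back than shut.
Start: joints at [1.265, 0.332, -0.065, 1.46, 0.022, 1.35, -0.088], TCP at [0.174, -0.6, 0.231] pointing down, gripper open.
Joint ranges: [-2.6, 2.6], [-0.5, 2.12], [-1.47, 1.34], [0.16, 2.42], [-1.27, 4.41], [0.06, 2.06], [-2.6, 2.6]. Speed limits (rad/s): [2.22, 2.22, 2.79, 2.79, 3.14, 3.14, 3.14].

## Interface

Orientations are given as a unit quaternion [x, y, z, w].
In Python, from workcell import manip gives the robot as it stands.
- The arm moves only by the shell command python3 -m jog 'ROWS' [FORCE]. ROWS is a JSON object of lists of equal length, an entry for each row: "offset": the shift along the world's x, y, z in m, a list of three; "yaw": the turn about the world's z in degrees; "jaw": the closure, from 0 (fully open) to 1 (shut). A call has 1 to 20 rows; each row shifts and turns the commanded pose from where the row before left it; what a row does not reach is not made up. A row lasts 1/12 s, in which the tool goes at most 41.7 mm and 7.16 degrees, less where a joint would pass 70% of its speed; a pose out of reach is approached as far as the arm can. A call is refused whole if a number of a shift passes 0.0417 or a number of a turn 7.16, either way. A call with a gripper value outside its range is refused whole. The fingers move at their own pace and stop on an object; FORCE is the grip in N (left out, the last holds). Time passes only in rows, so rows that do not move let the fingers close. It gives the time, the measured TCP pose, the force, the opening and the grip force at its end, in the units of the state.
- manip.get_obs(): the state, without advancing time (a new reading comes with each control period).
- manip.camera(name): name is "side" or "top"; returns a dict with "frame" (420x560x3 uint8, red, green, blue), "camera_matrix" (3x3 intrinsics, pixels), "distortion" ([k1, k2, p1, p2, k3] as OpenCV has them; the pictures are not rectified), "eye" and "attitude" of the camera in the world. Camera axes: x right, y up, looking along -z (the intrinsics and any distortion apply to the point x, -y, -z); pixel columns grow to the right and rows downward; lengths in m; the calibration is good to about 2 mm. A picture is of the moment at which its call begins. There is no depth.
- manip.hand_in(): hands the job in; it is judged then, once.
Trained networks look in a picture, given as the dict that the camera call returned (one of the last four; its "shot" number tells which), for a name from the list of things; names that differ only in an ending like _2 or _b are one class to them, and where a whole thing is asked for, a point or a joint stands for the part that bears it (a point fixed in the world has none). Each returns a list of dicts, best first, with "score" (0 to 1); they miss things now and then, are a little off and sometimes report something else, mostly with a low value. They report only what shows in the picture. A call takes as long as a camera call.
- manip.masks_of(picture, name): "region" (420x560 bool, what is visible of it).
- manip.tip_of(picture, name): "at" ([x, y, z] in m, in world coordinates, good to about 4 mm: a listed point, or the origin of a listed thing).
The state is a dict: "clock": time; "joint_pos": joint angles; "joint_velocities": joint speeds; "tau": joint torques, N m; "position": TCP position; "ee_rot": TCP orientation; "ft_force": force on the tool from outside, world axes, zero at the start; "torque": the same for the moment, N m; "grip_width": opening from 0.0 (shut) to 1.0 (fully open); "grasp_force": force on a finger pad.
Only numpy, scipy, OpenCV 4.12 (cv2) and the standard library are available. Lean on these libraries where they do the work, as an engineer would, in place of code of your own. Each camera call takes 0.05 s, during which the arm holds its last target. There are 200 camera calls.

## Task

Shut the seed case's lid fully down over its staple (the upright steel arch). Then lock it with the curved pin: pass the bend through the staple until the staple sits squarely at the middle of the bend (tip and grip even on either side), and leave the pin lying flat on the lid, let go. Leave the straight pin and everything else on the table where it is.

Things in the scene. Friction and masses are not known exactly. Their poses are not given: they have to be found in the camera images.
- case: grey sheet-steel seed case, 200 x 200 mm, 70 mm high, fixed to the table. Origin: centre of its underside; x points to the hinge side (away from the robot at yaw 0), y along the hinge, z up. With the lid shut the top of the lid is at z = 76 mm.
- lid (a joint): the case's lid: 0 = shut, 0.65 to 1.05 rad at the start, 1.3 = stop. A flat 200 x 200 mm plate, 6 mm thick, 0.35 kg, hinged along the far (+x) edge, front edge raised. A stiff hinge (0.5 N m friction) keeps it where it is left: push its upper face down near the front edge. A slot, 38 mm along x by 18 mm, lets the staple through.
- lid_hinge (a point): point on the lid's hinge axis (along the case's y), at x = +100, z = 70 mm of the case. At lid angle a, a point of the lid's upper face r mm from the hinge lies r cos(a) - 6 sin(a) mm towards the case's -x and r sin(a) + 6 cos(a) mm above this point.
- staple (a point): upright fixed arch of 8 mm round steel bar at x = -60, y = 0 of the case, its opening facing the case's y (the way one passes through). With the lid shut it stands 26 mm above the lid; the opening is 16 mm wide (case's x), straight-sided for 10 mm, then round-topped, 18 mm high at its middle. This point: mid-width of the opening, 4 mm above the shut lid; axes as the case's.
- hook: curved pin (C-hook), 60 g: 8 mm round steel bar bent to a 170 degree arc, centre-line radius 42 mm, lying flat, with an upright flat black grip at one end. Origin: arc's centre at underside level (bar axis z = 4 mm); z up. In mm: bend's middle (-42, 0), free tip (-4, 42); grip x -2 to 32, y -47 to -37, z 0 to 55. Starts on the table left or right of the case.
- hook_grip (a point): where to pinch the curved pin's grip across its 10 mm thickness (hook's y), at (15, -42, 40) mm of the hook.
- hook_mid (a point): middle of the curved pin's bend, on the bar's axis, at (-42, 0, 4) mm of the hook.
- hook_tip (a point): centre of the rounded free tip of the curved pin, at (-4, 42, 4) mm of the hook.
- pin: a straight pin, not wanted: same black grip, straight 8 mm bar 85 mm long, along its -x. Origin: underside where bar and grip meet. On the other side of the case from the hook.
- cup: brown seed cup, 60 mm across, 45 mm high; origin at the centre of its underside.
- jar: amber seed jar, 64 mm across, 85 mm high; origin at the centre of its underside.
- jar2: clear seed jar, 60 mm across, 80 mm high; origin at the centre of its underside.
- tape: blue ring of tape lying flat, 80 mm across, 24 mm high; origin at the centre of its underside.
- brush: small brush lying on the table; origin on its underside.

How it is judged:
By the outcome, as a careful person would: the job done as asked, in the order asked, and still so for the second after the job is handed in, with the robot touching nothing.
It also fails if it takes over 59 s, if anything falls off the work surface, if the arm or the gripper's body presses on something with over 40 N, if the wrist force passes 120 N, or if a joint passes its speed limit or range.

## Working session

There is one attempt and no reset: what is moved stays moved. The work goes in short steps, Python scripts to look and compute and a shell command to move; the robot and the scene stay as the last step left them, time stands still between calls to the robot, and variables do not carry over. Pictures are saved under pics/ and viewed, at most 10 in all, crops included, and the job is handed in when it is done.

```bash
mkdir -p pics; cat > h.py <<'E'
import numpy as np, cv2
from workcell import manip
from scipy.spatial.transform import Rotation as R
def shot(n,f=None):
    p=manip.camera(n)
    if f: cv2.imwrite('pics/'+f,cv2.cvtColor(p['frame'],cv2.COLOR_RGB2BGR))
    return p
def att(p):
    a=np.array(p['attitude'],float)
    return a if a.shape==(3,3) else R.from_quat(a).as_matrix()
def proj(p,X):
    A=att(p);c=(np.atleast_2d(X)-np.array(p['eye']))@A
    c=c*[1,-1,-1]
    return cv2.projectPoints(c,np.zeros(3),np.zeros(3),np.array(p['camera_matrix']),np.array(p['distortion']))[0][:,0]
def ray(p,uv):
    u=cv2.undistortPoints(np.array(uv,float).reshape(-1,1,2),np.array(p['camera_matrix']),np.array(p['distortion']))[:,0]
    return np.c_[u[:,0],-u[:,1],-np.ones(len(u))]@att(p).T
def onz(p,uv,z):
    d=ray(p,uv);e=np.array(p['eye']);return e+d*((z-e[2])/d[:,2])[:,None]
E
python3 - <<'E'
from h import *
o=manip.get_obs();print({k:np.round(v,3) for k,v in o.items()})
for n in('top','side'):
    p=shot(n,n+'0.png');print(n,np.round(p['eye'],3),np.round(p['attitude'],3))
    for t in['case','lid','lid_hinge','staple','hook','hook_grip','hook_mid','hook_tip','pin','cup','jar','jar2','tape','brush']:
        r=manip.tip_of(p,t);print(t,[(np.round(q['at'],3).tolist(),round(q['score'],2)) for q in r[:2]])
E
```

```text
{'clock': np.float64(0.0), 'joint_pos': array([ 1.265,  0.333, -0.065,  1.461,  0.022,  1.35 , -0.089]), 'joint_velocities': array([ 0.001, -0.   , -0.   ,  0.002,  0.   , -0.   ,  0.002]), 'tau': array([ 0.0000e+00, -6.2543e+01,  5.0000e-02, -3.9161e+01,  1.6000e-02,
        1.0000e-02, -0.0000e+00]), 'position': array([ 0.174, -0.6  ,  0.231]), 'ee_rot': array([ 0.99 ,  0.141, -0.   , -0.001]), 'ft_force': array([-0.627, -0.079,  0.195]), 'torque': array([0.005, 0.021, 0.021]), 'grasp_force': np.float64(0.0), 'grip_width': np.float64(1.002)}
top [0.282 0.023 1.424] [ 0.061 -0.068 -0.703  0.705]
case [([0.548, 0.052, 0.003], 0.75)]Traceback (most recent call last):
  File "<stdin>", line 6, in <module>
ValueError: it knows: brush, case, cup, hook, hook_grip, hook_mid, hook_tip, jar, lid_hinge, pin, staple, tape
```

```bash
python3 - <<'E'
from h import *
for n in('top','side'):
    p=shot(n,n+'1.png');print(n,np.round(p['eye'],3),np.round(p['attitude'],3))
    for t in['case','lid_hinge','staple','hook','hook_grip','hook_mid','hook_tip','pin','cup','jar','tape','brush']:
        r=manip.tip_of(p,t);print(t,[(np.round(q['at'],3).tolist(),round(q['score'],2),proj(p,q['at'])[0].round().tolist()) for q in r[:2]])
E
```

```text
top [0.282 0.023 1.424] [ 0.061 -0.068 -0.703  0.705]
case [([0.55, 0.052, 0.001], 0.6, [267.0, 211.0]), ([0.72, 0.28, -0.0], 0.19, [192.0, 156.0])]
lid_hinge [([0.647, 0.081, 0.067], 0.8, [256.0, 173.0])]
staple [([0.49, 0.04, 0.078], 0.77, [270.0, 226.0]), ([0.528, -0.286, 0.042], 0.55, [382.0, 216.0])]
hook [([0.482, -0.275, 0.004], 0.52, [377.0, 233.0])]
hook_grip [([0.528, -0.287, 0.04], 0.76, [383.0, 216.0])]
hook_mid [([0.468, -0.323, 0.001], 0.49, [393.0, 238.0])]
hook_tip [([0.443, -0.264, 0.001], 0.67, [373.0, 246.0]), ([0.69, 0.437, 0.0], 0.65, [141.0, 165.0])]
pin [([0.498, 0.328, -0.003], 0.6, [174.0, 228.0])]
cup [([0.347, 0.17, 0.0], 0.88, [226.0, 279.0])]
jar [([0.689, 0.435, 0.001], 0.68, [141.0, 165.0]), ([0.72, 0.28, -0.001], 0.67, [193.0, 156.0])]
tape [([0.729, -0.28, -0.004], 0.79, [375.0, 154.0]), ([0.688, 0.436, -0.001], 0.38, [141.0, 166.0])]
brush [([0.55, 0.056, 0.002], 0.71, [265.0, 211.0]), ([0.301, -0.272, 0.002], 0.59, [377.0, 295.0])]
side [-0.047  0.603  0.578] [-0.184  0.444  0.817 -0.318]
case [([0.555, 0.052, -0.003], 0.67, [258.0, 233.0]), ([0.526, -0.283, 0.039], 0.37, [345.0, 175.0])]
lid_hinge [([0.65, 0.079, 0.072], 0.94, [222.0, 199.0])]
staple [([0.494, 0.035, 0.08], 0.75, [279.0, 211.0]), ([0.443, -0.268, 0.009], 0.3, [365.0, 196.0])]
hook [([0.487, -0.283, -0.003], 0.75, [355.0, 192.0]), ([0.494, 0.035, 0.08], 0.71, [279.0, 211.0])]
hook_grip [([0.528, -0.286, 0.04], 0.82, [345.0, 175.0])]
hook_mid [([0.466, -0.32, 0.004], 0.57, [368.0, 188.0]), ([0.484, -0.284, -0.003], 0.32, [356.0, 192.0])]
hook_tip [([0.447, -0.267, 0.008], 0.72, [364.0, 196.0])]
pin [([0.501, 0.327, -0.006], 0.72, [180.0, 303.0])]
cup [([0.345, 0.172, -0.001], 0.75, [288.0, 297.0])]
jar [([0.689, 0.436, -0.0], 0.78, [87.0, 285.0]), ([0.72, 0.279, 0.001], 0.56, [144.0, 246.0])]
tape [([0.342, 0.171, -0.001], 0.55, [289.0, 298.0])]
brush [([0.307, -0.269, -0.004], 0.97, [408.0, 217.0])]
```

View pics/top1.png

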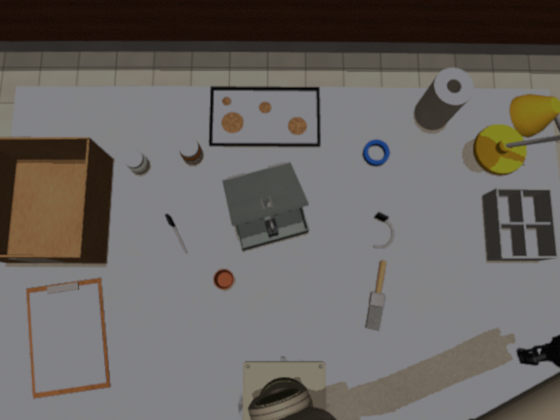

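View pics/side1.png

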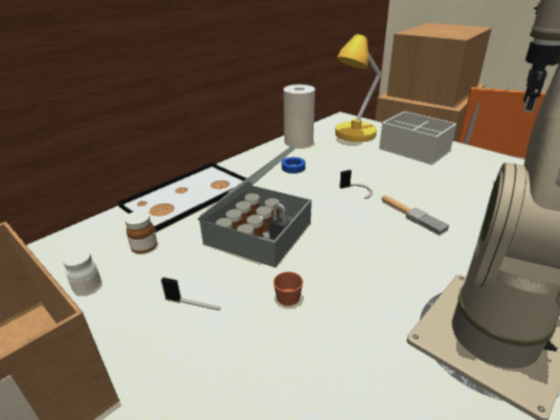

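The pictures show the case near the centre with its lid raised (top view: lid about 223–307, 164–225; staple at 270,226). The hook lies to the right of it, with its grip at (382,216) and its arc at (380,238). The straight pin is on the left at (174,228). The network points agree with all of this, so next I fit the case yaw, hook yaw and lid angle.

```bash
python3 - <<'E'
from h import *
from scipy.optimize import least_squares
P={n:shot(n) for n in('top','side')}
def get(names):
    D={}
    for n in names:
        for v in P:
            r=[q for q in manip.tip_of(P[v],n) if q['score']>.45]
            if r: D.setdefault(n,[]).append(np.array(r[0]['at']))
    return D
def fit(model):
    D=get(model)
    def f(q):
        c,s=np.cos(q[2]),np.sin(q[2])
        return np.concatenate([[q[0]+c*m[0]-s*m[1]-a[0],q[1]+s*m[0]+c*m[1]-a[1]] for n,m in model.items() for a in D.get(n,[])])
    b=min((least_squares(f,[.5,0,y],loss='soft_l1',f_scale=.003) for y in(0,1.5,3,-1.5)),key=lambda r:r.cost)
    print(b.x.round(4),np.degrees(b.x[2]).round(1),np.abs(b.fun).max().round(4));return b.x
c=fit({'case':(0,0),'staple':(-.06,0),'lid_hinge':(.1,0)})
h=fit({'hook':(0,0),'hook_grip':(.015,-.042),'hook_mid':(-.042,0),'hook_tip':(-.004,.042)})
Rz=R.from_euler('z',c[2]).as_matrix()
M={}
for v in P:
    r=manip.masks_of(P[v],'lid_hinge'); print(v,[(round(q['score'],2),q['region'].sum()) for q in r])
    M[v]=r[0]['region']
for a in np.arange(.6,1.1,.05):
    o=[]
    for v in P:
        L=[]
        for r_,t in((0,0),(0,.006),(.2,0),(.2,.006)):
            for y in(-.1,.1):
                L.append([.1-(r_*np.cos(a)-t*np.sin(a)),y,.07+r_*np.sin(a)+t*np.cos(a)])
        X=np.array(L)@Rz.T+[c[0],c[1],0]
        m=np.zeros((420,560),np.uint8);cv2.fillConvexPoly(m,cv2.convexHull(proj(P[v],X).round().astype(np.int32)),1)
        o.append(round((m.astype(bool)&M[v]).sum()/(m.astype(bool)|M[v]).sum(),3))
    print(a.round(2),o)
E
```

```text
[0.5497 0.0527 0.2671] 15.3 0.0033
[ 0.4821 -0.281   1.1403] 65.3 0.0048
top [(0.92, np.int64(5501))]
side [(0.81, np.int64(6949))]
0.6 [np.float64(0.698), np.float64(0.119)]
0.65 [np.float64(0.671), np.float64(0.107)]
0.7 [np.float64(0.636), np.float64(0.104)]
0.75 [np.float64(0.603), np.float64(0.06)]
0.8 [np.float64(0.561), np.float64(0.036)]
0.85 [np.float64(0.519), np.float64(0.032)]
0.9 [np.float64(0.467), np.float64(0.029)]
0.95 [np.float64(0.416), np.float64(0.027)]
1.0 [np.float64(0.36), np.float64(0.026)]
1.05 [np.float64(0.314), np.float64(0.025)]
1.1 [np.float64(0.258), np.float64(0.024)]
```

```bash
python3 - <<'E'
from h import *
c=[.5497,.0527];Rz=R.from_euler('z',.2671).as_matrix()
P={n:shot(n) for n in('top','side')}
for a in (.65,.75,.85,.95,1.05):
    X=np.array([[.1-.2*np.cos(a)+.006*np.sin(a),y,.07+.2*np.sin(a)+.006*np.cos(a)] for y in(-.1,.1)])@Rz.T+[*c,0]
    print(a,[proj(P[v],X).round().tolist() for v in P])
print(proj(P['top'],np.array([[.1,-.1,.076],[.1,.1,.076]])@Rz.T+[*c,0]))
o=[P['top']['frame'][140:270,200:330],P['side']['frame'][130:260,195:325]]
cv2.imwrite('pics/z.png',cv2.resize(np.hstack(o)[...,::-1],None,fx=3,fy=3,interpolation=cv2.INTER_CUBIC))
E
```

```text
0.65 [[[308.0, 207.0], [233.0, 227.0]], [[296.0, 150.0], [253.0, 186.0]]]
0.75 [[[307.0, 201.0], [231.0, 221.0]], [[291.0, 143.0], [247.0, 178.0]]]
0.85 [[[305.0, 195.0], [229.0, 215.0]], [[286.0, 137.0], [241.0, 171.0]]]
0.95 [[[304.0, 188.0], [227.0, 208.0]], [[280.0, 131.0], [233.0, 164.0]]]
1.05 [[[302.0, 180.0], [225.0, 201.0]], [[273.0, 126.0], [226.0, 158.0]]]
[[290.36708404 164.21495223]
 [223.05397816 181.69133525]]
```

View pics/z.png

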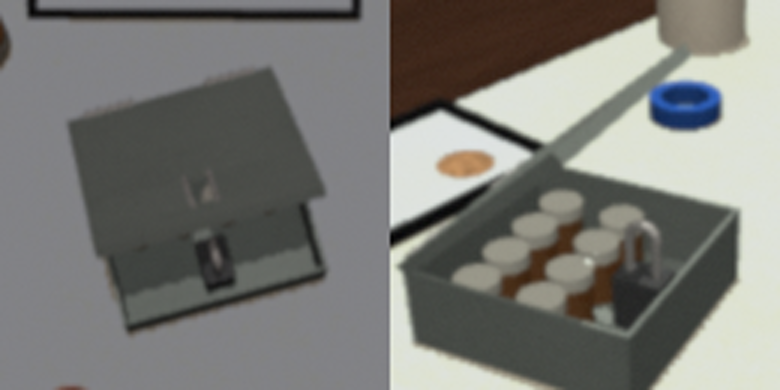

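The zoom puts the lid's front corners at about (308,204) and (233,225) in the top view, so the lid angle is about 0.68 rad. Next I move above the lid's front part, off to the staple's -y side.

```bash
python3 -m jog '{"offset":[[0.0178,0.0297,0],[0.0178,0.0297,0],[0.0178,0.0297,0],[0.0178,0.0297,0],[0.0178,0.0297,0],[0.0178,0.0297,0],[0.0178,0.0297,0],[0.0178,0.0297,0],[0.0178,0.0297,0],[0.0178,0.0297,0],[0.0178,0.0297,0],[0.0178,0.0297,0],[0.0178,0.0297,0],[0.0178,0.0297,0],[0.0178,0.0297,0],[0.0178,0.0297,0],[0.0178,0.0297,0],[0.0178,0.0297,0],[0.0178,0.0297,0],[0.0178,0.0297,0]],"yaw":[0,0,0,0,0,0,0,0,0,0,0,0,0,0,0,0,0,0,0,0],"jaw":[1,1,1,1,1,1,1,1,1,1,1,1,1,1,1,1,1,1,1,1]}' 40
```

```text
clock: 4.07
position: [0.5311, -0.0047, 0.2316]
ee_rot: [0.99, 0.141, 0.0, 0.0]
ft_force: [0.6, -1.3, -0.3]
grip_width: 0.0
grasp_force: 0.0
```

```bash
python3 -m jog '{"offset":[[0,0,-0.02],[0,0,-0.02],[-0.006,-0.0016,-0.01],[-0.006,-0.0016,-0.01],[-0.006,-0.0016,-0.01],[-0.0033,-0.0009,-0.008],[-0.0033,-0.0009,-0.008],[-0.0033,-0.0009,-0.008],[-0.0017,-0.0004,-0.0085],[-0.0017,-0.0004,-0.0085],[-0.0017,-0.0004,-0.0085],[0,0,-0.008],[0,0,-0.008],[0,0,-0.008],[0,0,-0.007],[0,0,0]],"yaw":[0,0,0,0,0,0,0,0,0,0,0,0,0,0,0,0],"jaw":[1,1,1,1,1,1,1,1,1,1,1,1,1,1,1,1]}'
```

```text
clock: 5.4
position: [0.4967, -0.0148, 0.0792]
ee_rot: [0.99, 0.141, -0.001, -0.0]
ft_force: [0.4, 0.1, -0.5]
grip_width: -0.001
grasp_force: 0.0
```

```bash
python3 -m jog '{"offset":[[0,0,-0.002],[0,0,-0.002],[0,0,-0.001],[0,0,0]],"yaw":[0,0,0,0],"jaw":[1,1,1,1]}'; python3 - <<'E'
from h import *
P={n:shot(n) for n in('top','side')}
o=[P['top']['frame'][140:270,200:330],P['side']['frame'][130:260,195:325]]
cv2.imwrite('pics/z2.png',cv2.resize(np.hstack(o)[...,::-1],None,fx=3,fy=3,interpolation=cv2.INTER_CUBIC))
E
```

```text
clock: 5.73
position: [0.4977, -0.0147, 0.0761]
ee_rot: [0.99, 0.141, 0.0, 0.0]
ft_force: [0.4, 0.4, 1.3]
grip_width: 0.001
grasp_force: 0.3
```

View pics/z2.png

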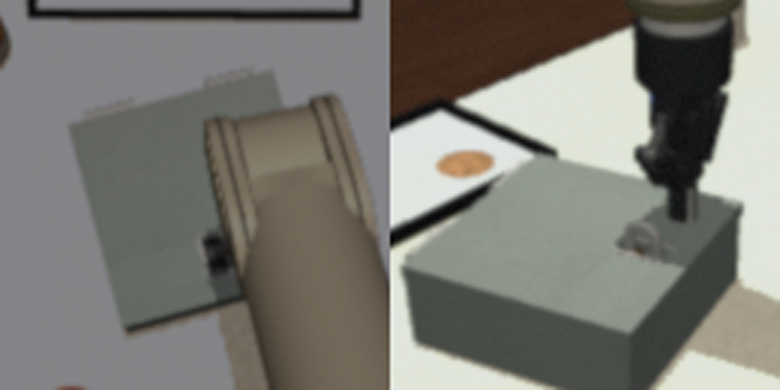

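The lid looks shut, with the staple through its slot and the finger on the lid. I press slightly more to confirm it has reached the stop.

```bash
python3 -m jog '{"offset":[[0,0,-0.002],[0,0,0],[0,0,-0.002],[0,0,0]],"yaw":[0,0,0,0],"jaw":[1,1,1,1]}'
```

```text
clock: 6.17
position: [0.4979, -0.0148, 0.0756]
ee_rot: [0.99, 0.141, -0.0, 0.001]
ft_force: [-22.3, 0.3, 50.6]
grip_width: -0.004
grasp_force: 25.4
```

```bash
python3 -m jog '{"offset":[[0,0,0.02],[0,0,0.04],[0,0,0.04],[0,0,0.04],[0.003,-0.0271,0],[0.003,-0.0271,0],[0.003,-0.0271,0],[0.003,-0.0271,0],[0.003,-0.0271,0],[0.003,-0.0271,0],[0.003,-0.0271,0],[0.003,-0.0271,0],[0.003,-0.0271,0],[0.003,-0.0271,0],[0,0,0],[0,0,0]],"yaw":[0,0,0,0,4.8,4.8,4.8,4.8,4.8,4.8,4.8,4.8,4.8,4.8,0,0],"jaw":[1,1,1,1,0.5,0.5,0.5,0.5,0.5,0.5,0.5,0.5,0.5,0.5,0.5,0.5]}'; python3 - <<'E'
from h import *
P={n:shot(n) for n in('top','side')}
for v in P:
  for n in('hook','hook_grip','hook_mid','hook_tip','staple','lid_hinge'):
    print(v,n,[(np.round(q['at'],4).tolist(),round(q['score'],2)) for q in manip.tip_of(P[v],n)[:1]])
o=manip.get_obs();print(R.from_quat(o['ee_rot']).as_matrix()[:,0],o['position'])
E
```

```text
clock: 7.5
position: [0.5269, -0.2876, 0.2112]
ee_rot: [0.848, 0.53, -0.0, -0.0]
ft_force: [0.5, 0.4, 0.7]
grip_width: 0.501
grasp_force: 0.0
top hook [([0.4785, -0.2806, 0.0017], 0.66)]
top hook_grip []
top hook_mid [([0.4663, -0.3223, 0.0029], 0.64)]
top hook_tip [([0.441, -0.2653, 0.0027], 0.58)]
top staple [([0.4912, 0.0372, 0.0772], 0.58)]
top lid_hinge [([0.6492, 0.084, 0.0708], 0.67)]
side hook [([0.4849, -0.2851, 0.0024], 0.64)]
side hook_grip [([0.5315, -0.286, 0.0389], 0.63)]
side hook_mid [([0.4654, -0.3193, 0.0033], 0.65)]
side hook_tip [([0.4463, -0.2667, 0.0096], 0.8)]
side staple [([0.4934, 0.0368, 0.0833], 0.9)]
side lid_hinge [([0.6492, 0.0794, 0.0705], 0.85)]
[4.35200183e-01 9.00333716e-01 1.42546712e-05] [ 0.52743759 -0.28584812  0.21184263]
```

```bash
python3 -m jog '{"offset":[[0.0005,0,-0.03],[0,0,-0.03],[0,0,-0.03],[0,0,-0.03],[0,0,-0.03],[0,0,-0.03],[0,0,-0.01],[0,0,0],[0,0,0],[0,0,0],[0,0,0],[0,0,0],[0,0,0],[0,0,0]],"yaw":[0,0,0,0,0,0,0,0,0,0,0,0,0,0],"jaw":[0.5,0.5,0.5,0.5,0.5,0.5,0.5,0.5,0.7,0.8,0.9,1,1,1]}' 50
python3 -m jog '{"offset":[[0,0,0.02],[0,0,0.03],[0,0,0.03],[0,0,0.03],[0,0,0]],"yaw":[0,0,0,0,0],"jaw":[1,1,1,1,1]}'
cat > rel.py <<'E'
from h import *
from scipy.optimize import least_squares
# hook pose in hand, yaw-only, z from tool; fit in pixels-free xyz of networks
m={'hook':(0,0,0),'hook_grip':(.015,-.042,.04),'hook_mid':(-.042,0,.004),'hook_tip':(-.004,.042,.004)}
D=[]
for k in range(2):
  for v in('top','side'):
    p=shot(v)
    for n in m:
      for q in manip.tip_of(p,n)[:1]:
        if q['score']>.4: D.append((np.array(m[n]),np.array(q['at']),v+n))
o=manip.get_obs();T=R.from_quat(o['ee_rot']).as_matrix();yt=np.arctan2(T[1,0],T[0,0])
f=lambda q:np.concatenate([R.from_euler('z',q[3]).apply(a)+q[:3]-b for a,b,_ in D])
b=min((least_squares(f,[*o['position'],yt+e],loss='soft_l1',f_scale=.003) for e in(-.3,.3)),key=lambda r:r.cost)
print('tcp',o['position'].round(4),'yaw',np.degrees(yt).round(2),'hook',b.x[:3].round(4),np.degrees(b.x[3]).round(2))
g=R.from_euler('z',yt).inv().apply(b.x[:3]-o['position']);print('hook origin in tool(x,y,up)',g.round(4))
for (a,c,n),r in zip(D,b.fun.reshape(-1,3)): print(n,(r*1000).round(1))
E
python3 rel.py
```

```text
clock: 9.37
position: [0.5292, -0.2865, 0.0241]
ee_rot: [0.847, 0.531, 0.001, 0.002]
ft_force: [-0.8, 1.0, 7.3]
grip_width: 0.106
grasp_force: 50.3
clock: 9.78
position: [0.5312, -0.2871, 0.1393]
ee_rot: [0.847, 0.531, 0.002, 0.005]
ft_force: [1.6, -1.9, 0.0]
grip_width: 0.106
grasp_force: 49.2
tcp [ 0.5279 -0.2859  0.1319] yaw 64.2 hook [ 0.4846 -0.2806  0.1071] 63.75
hook origin in tool(x,y,up) [-0.0141  0.0413 -0.0248]
tophook [-0.9 -3.3 -6.6]
tophook_grip [ -1.8   2.8 -11.2]
tophook_mid [ -25.1 -360.    36.3]
tophook_tip [ 0.3 -0.3 -5. ]
sidehook [-1.4  0.4  0.6]
sidehook_grip [ 3.  -1.1  1.2]
sidehook_mid [ 1.8 -1.9  4.2]
sidehook_tip [-0.2  1.2 -6.7]
tophook_grip [-0.4  0.8  0.6]
tophook_mid [0.8 4.8 2.4]
tophook_tip [3.1 0.3 2.4]
sidehook [1.8 2.4 0.8]
sidehook_grip [-0.3 -1.7  1.7]
sidehook_mid [ 1.2 -0.2  0.1]
sidehook_tip [-2.8  0.9 -5.3]
```

```bash
python3 -m jog '{"offset":[[0,0,0.03],[0.0024,0.0244,0],[0.0024,0.0244,0],[0.0024,0.0244,0],[0.0024,0.0244,0],[0.0024,0.0244,0],[0.0024,0.0244,0],[0.0024,0.0244,0],[0.0024,0.0244,0],[0.0024,0.0244,0],[0.0024,0.0244,0],[0.0024,0.0244,0],[0.0024,0.0244,0],[0.0024,0.0244,0],[0.0024,0.0244,0],[0.0024,0.0244,0],[0,0,0],[0,0,0],[0,0,0]],"yaw":[0,3.54,3.54,3.54,3.54,3.54,3.54,3.54,3.54,3.54,3.54,3.54,3.54,3.54,3.54,3.54,0,0,0],"jaw":[1,1,1,1,1,1,1,1,1,1,1,1,1,1,1,1,1,1,1]}'; python3 rel.py; python3 - <<'E'
from h import *
P={n:shot(n) for n in('top','side')}
for v in P: print(v,[(np.round(q['at'],4).tolist(),round(q['score'],2)) for q in manip.tip_of(P[v],'staple')[:2]])
print(manip.get_obs()['joint_pos'].round(2))
o=[P['top']['frame'][140:270,200:330],P['side']['frame'][130:260,195:325]]
cv2.imwrite('pics/z3.png',cv2.resize(np.hstack(o)[...,::-1],None,fx=3,fy=3,interpolation=cv2.INTER_CUBIC))
E
```

```text
clock: 12.37
position: [0.5638, 0.0803, 0.1616]
ee_rot: [0.52, 0.854, -0.0, -0.0]
ft_force: [0.3, 0.2, -0.7]
grip_width: 0.11
grasp_force: 49.1
tcp [0.5639 0.0801 0.1618] yaw 117.3 hook [0.5346 0.0479 0.1357] 120.83
hook origin in tool(x,y,up) [-0.0151  0.0409 -0.0261]
tophook_grip [215.8 -91.8 174.4]
sidehook [-1.1  4.5 -3.2]
sidehook_grip [ 0.7  0.4 -0.8]
sidehook_mid [0.4 5.3 0.3]
sidehook_tip [ 2.9 -1.5 -7.6]
tophook_mid [-165.  -269.6  139. ]
tophook_tip [-221.1 -259.3  142.6]
sidehook [-1.2  3.9 -0.2]
sidehook_grip [ 0.9  3.2 -2.4]
sidehook_mid [2.7 2.4 1.1]
sidehook_tip [-0.9 -1.9 -4.7]
top [([0.4904, 0.0392, 0.0788], 0.91)]
side [([0.4926, 0.0353, 0.0808], 0.89)]
[ 0.49  0.39 -0.87  1.67  0.31  1.23  0.03]
```

View pics/z3.png

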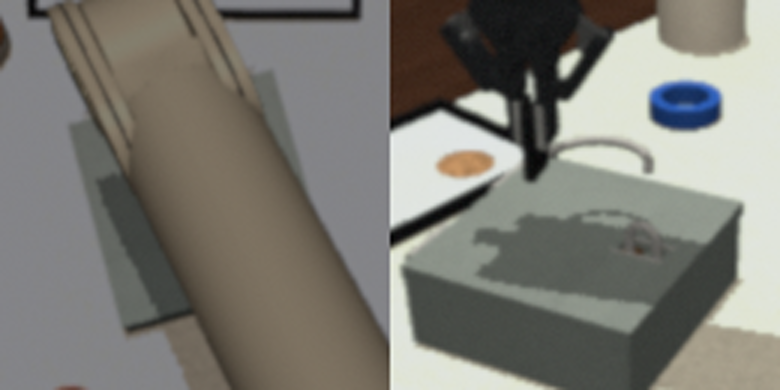

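```bash
cat > ov.py <<'E'
from h import *
import sys
def ov(f,ox=-.0145,oy=.042,dz=-.024,S=(.492,.037),y=15.3):
    p=shot('side');o=manip.get_obs();T=R.from_quat(o['ee_rot']).as_matrix();yt=np.arctan2(T[1,0],T[0,0])
    t=np.radians(np.linspace(95,265,60))
    A=R.from_euler('z',yt).apply(np.c_[.042*np.cos(t)+ox,.042*np.sin(t)+oy,np.full(60,dz+.004)])+o['position']
    Rz=R.from_euler('z',y,degrees=True)
    q=np.linspace(0,np.pi,30)
    L=np.r_[[[-.012,0,-.004]],np.c_[-.012*np.cos(q),0*q,.006+.012*np.sin(q)],[[.012,0,-.004]]]
    B=Rz.apply(L)+[*S,.08]
    C=Rz.apply([[-.16+.12,-.1,-.004],[-.04,.1,-.004],[.16,.1,-.004],[.16,-.1,-.004]])+[*S,.08]
    x0,y0,k=215,150,8
    im=cv2.resize(p['frame'][y0:y0+70,x0:x0+90,::-1],None,fx=k,fy=k,interpolation=cv2.INTER_CUBIC)
    for X,c in((A,(0,0,255)),(B,(0,255,0)),(C,(255,255,0))):
        cv2.polylines(im,[(((proj(p,X)-[x0,y0]+.5)*k).round().astype(np.int32))],False,c,1)
    cv2.imwrite('pics/'+f,im)
if __name__=='__main__': ov(sys.argv[1])
E
python3 ov.py o1.png
```

```text
(no output)
```

View pics/o1.png

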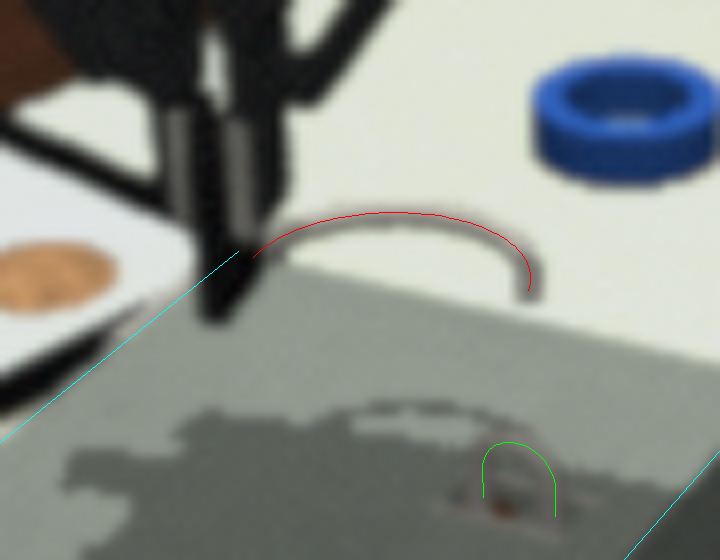

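The overlay matches the hook well: it is level, and the predicted tip falls on the bar's end near (530,298). The tip is clear of the staple, so I descend to about 3 mm above the lid.

```bash
python3 -m jog '{"offset":[[0,0,-0.015],[0,0,-0.015],[0,0,-0.015],[0,0,-0.009],[0,0,-0.004],[0,0,0],[0,0,0]],"yaw":[0,0,0,0,0,0,0],"jaw":[1,1,1,1,1,1,1]}'; python3 ov.py o2.png
```

```text
clock: 14.2
position: [0.5642, 0.0803, 0.1043]
ee_rot: [0.52, 0.854, 0.0, 0.0]
ft_force: [-0.9, -0.8, -0.3]
grip_width: 0.104
grasp_force: 49.2
```

View pics/o2.png

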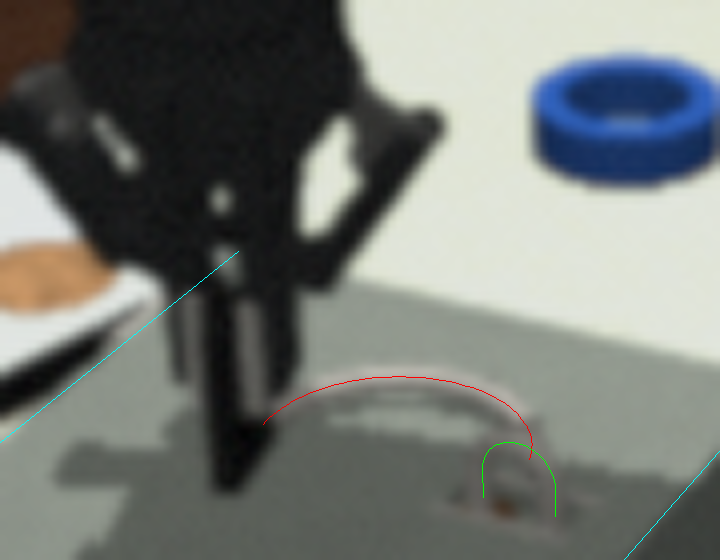

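The tip sits just behind the staple on its -y side, low over the lid. Next I work out the arc.

```bash
python3 - <<'E'
import numpy as np
a=np.radians(46.35-5.1*np.arange(21));P=.0444*np.c_[np.cos(a),np.sin(a)]
d=np.round(np.diff(P,axis=0),4);print(d.tolist(),d.sum(0),P[-1]-P[0])
E
```

```text
[[0.0027, -0.0029], [0.0025, -0.0031], [0.0022, -0.0033], [0.0019, -0.0035], [0.0016, -0.0036], [0.0012, -0.0038], [0.0009, -0.0038], [0.0006, -0.0039], [0.0002, -0.0039], [-0.0001, -0.0039], [-0.0005, -0.0039], [-0.0008, -0.0039], [-0.0012, -0.0038], [-0.0015, -0.0037], [-0.0018, -0.0035], [-0.0021, -0.0033], [-0.0024, -0.0031], [-0.0027, -0.0029], [-0.0029, -0.0026], [-0.0032, -0.0024]] [-0.0054 -0.0688] [-0.0055946  -0.06878341]
```

```bash
python3 -m jog '{"offset":[[-0.001,0,0],[0.0027,-0.0029,0],[0.0025,-0.0031,0],[0.0022,-0.0033,0],[0.0019,-0.0035,0],[0.0016,-0.0036,0],[0,0,0],[0,0,0]],"yaw":[0,-5.1,-5.1,-5.1,-5.1,-5.1,0,0],"jaw":[1,1,1,1,1,1,1,1]}'; python3 ov.py o3.png
```

```text
clock: 14.92
position: [0.574, 0.0637, 0.1043]
ee_rot: [0.695, 0.719, 0.0, 0.0]
ft_force: [0.3, -0.3, -0.9]
grip_width: 0.111
grasp_force: 49.1
```

View pics/o3.png

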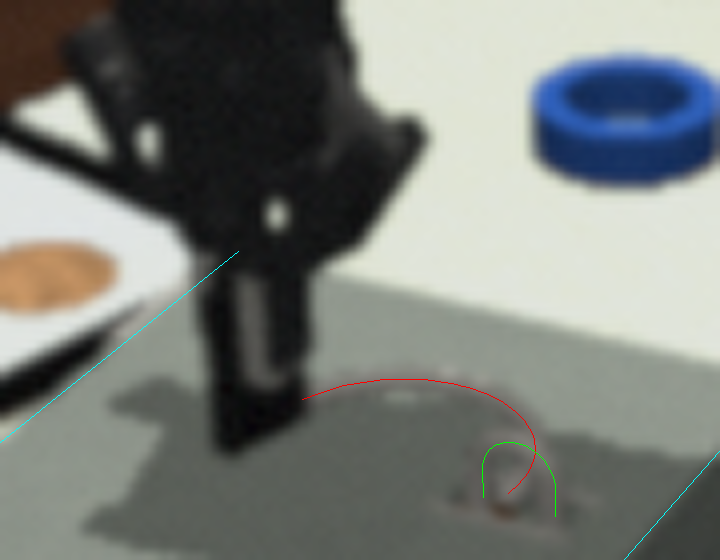

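There is no contact force, and the tip now shows inside the arch at about (510,490). I continue the arc.

```bash
python3 -m jog '{"offset":[[0.0012,-0.0038,0],[0.0009,-0.0038,0],[0.0006,-0.0039,0],[0.0002,-0.0039,0],[-0.0001,-0.0039,0],[-0.0005,-0.0039,0],[-0.0008,-0.0039,0],[0,0,0]],"yaw":[-5.1,-5.1,-5.1,-5.1,-5.1,-5.1,-5.1,0],"jaw":[1,1,1,1,1,1,1,1]}'; python3 rel.py
```

```text
clock: 15.63
position: [0.5752, 0.0362, 0.104]
ee_rot: [0.883, 0.469, -0.0, 0.0]
ft_force: [1.2, -1.3, -0.7]
grip_width: 0.109
grasp_force: 49.1
tcp [0.5753 0.0366 0.1038] yaw 56.11 hook [0.5338 0.0484 0.0784] 56.68
hook origin in tool(x,y,up) [-0.0133  0.041  -0.0255]
sidehook [-0.6  3.1 -1.8]
sidehook_grip [-1.9  1.1 -1.6]
sidehook_mid [ 0.2 -4.   3.8]
sidehook_tip [-0.7 -0.8 -6.1]
tophook_tip [ 4.1 -1.3 -0.6]
sidehook [-2.8  4.5  2.8]
sidehook_grip [ 22.4  -9.2 116. ]
sidehook_mid [ 0.4 -0.8  1.9]
sidehook_tip [-1.2  3.2 -5.7]
```

```bash
python3 -m jog '{"offset":[[-0.0012,-0.0038,0],[-0.0015,-0.0037,0],[-0.0018,-0.0035,0],[-0.0021,-0.0033,0],[-0.0024,-0.0031,0],[-0.0027,-0.0029,0],[-0.0029,-0.0026,0],[-0.0032,-0.0024,0],[0,0,0],[0,0,0]],"yaw":[-5.1,-5.1,-5.1,-5.1,-5.1,-5.1,-5.1,-5.1,0,0],"jaw":[1,1,1,1,1,1,1,1,1,1]}'; python3 rel.py;  python3 - <<'E'
from h import *
for i in range(2):
  for v in('top','side'):
    p=shot(v);print(v,[(n,np.round(q['at'],4).tolist(),round(q['score'],2)) for n in('staple','lid_hinge') for q in manip.tip_of(p,n)[:1]])
E
python3 ov.py o4.png
```

```text
clock: 17.47
position: [0.5576, 0.0113, 0.104]
ee_rot: [0.991, 0.134, 0.0, 0.0]
ft_force: [0.3, 0.7, -0.3]
grip_width: 0.111
grasp_force: 49.2
tcp [0.5575 0.0113 0.1038] yaw 15.3 hook [0.5316 0.0484 0.0786] 14.03
hook origin in tool(x,y,up) [-0.0152  0.0426 -0.0252]
tophook [ 1.6 -1.8  0.2]
tophook_tip [ 0.3 -1.1  1.8]
sidehook [1.7 1.6 3.4]
sidehook_grip [-2.1  0.9 -1.1]
sidehook_mid [-3.6 -2.4  0.3]
sidehook_tip [-1.   0.8 -5.5]
tophook [-1.5 -4.5 -2.3]
tophook_grip [ 25.3 -40.8  38.3]
tophook_tip [1.7 1.4 2.8]
sidehook [-2.1  2.9 -0.1]
sidehook_grip [ 0.8  0.8 -1.5]
sidehook_mid [0.5 2.3 0.2]
sidehook_tip [-1.1  1.  -5.4]
top [('staple', [0.4918, 0.0387, 0.0788], 0.83), ('lid_hinge', [0.6489, 0.0839, 0.072], 0.6)]
side [('staple', [0.493, 0.0361, 0.0807], 0.87), ('lid_hinge', [0.6515, 0.0816, 0.0677], 0.7)]
top [('staple', [0.4925, 0.0376, 0.0772], 0.88), ('lid_hinge', [0.6462, 0.0848, 0.068], 0.7)]
side [('staple', [0.4929, 0.0368, 0.0822], 0.91), ('lid_hinge', [0.6519, 0.0806, 0.0692], 0.82)]
```

View pics/o4.png

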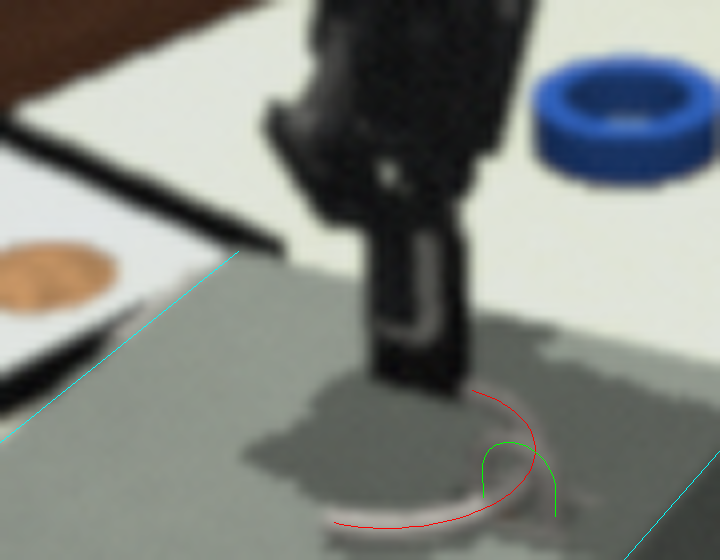

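The bend goes through the staple with its middle at the arch, and there is no side force. Next I lower it to touch the lid.

```bash
python3 -m jog '{"offset":[[0,0,-0.001],[0,0,-0.001],[0,0,0],[0,0,0]],"yaw":[0,0,0,0],"jaw":[1,1,1,1]}';python3 -m jog '{"offset":[[0,0,-0.001],[0,0,0],[0,0,0]],"yaw":[0,0,0],"jaw":[1,1,1]}';python3 -m jog '{"offset":[[0,0,-0.001],[0,0,0],[0,0,0]],"yaw":[0,0,0],"jaw":[1,1,1]}'
```

```text
clock: 19.45
position: [0.5575, 0.0113, 0.1017]
ee_rot: [0.991, 0.133, -0.0, 0.0]
ft_force: [0.0, -0.3, -1.8]
grip_width: 0.11
grasp_force: 49.1
clock: 19.7
position: [0.5575, 0.0113, 0.1008]
ee_rot: [0.991, 0.133, -0.0, 0.0]
ft_force: [0.2, -0.1, 0.2]
grip_width: 0.109
grasp_force: 49.1
clock: 19.95
position: [0.5577, 0.0113, 0.1]
ee_rot: [0.991, 0.133, 0.0, 0.0]
ft_force: [0.4, -0.1, 2.9]
grip_width: 0.107
grasp_force: 49.6
```

It touched at z ≈ 0.100 with 2.9 N. I release and lift straight up.

```bash
python3 -m jog '{"offset":[[0,0,0],[0,0,0],[0,0,0],[0,0,0],[0,0,0],[0,0,0],[0,0,0.005],[0,0,0.01],[0,0,0.02],[0,0,0.03],[0,0,0.04],[0,0,0.04],[0,-0.03,0.02],[0,-0.04,0],[0,-0.04,0],[0,-0.04,0],[0,-0.04,0],[0,-0.04,0],[0,0,0],[0,0,0]],"yaw":[0,0,0,0,0,0,0,0,0,0,0,0,0,0,0,0,0,0,0,0],"jaw":[0.85,0.8,0.75,0.7,0.6,0.6,0.6,0.6,0.6,0.6,0.6,0.6,0.6,0.6,0.6,0.6,0.6,0.6,0.6,0.6]}' 20; python3 rel.py; python3 - <<'E'
from h import *
P={n:shot(n) for n in('top','side')}
for v in P: print(v,[(n,np.round(q['at'],4).tolist(),round(q['score'],2)) for n in('staple','lid_hinge') for q in manip.tip_of(P[v],n)[:1]])
o=[P['top']['frame'][170:260,215:315],P['side']['frame'][150:240,225:325]]
cv2.imwrite('pics/z4.png',cv2.resize(np.hstack(o)[...,::-1],None,fx=4,fy=4,interpolation=cv2.INTER_CUBIC))
E
```

```text
clock: 21.62
position: [0.5568, -0.2215, 0.2653]
ee_rot: [0.991, 0.131, 0.0, 0.0]
ft_force: [0.3, 0.8, -0.2]
grip_width: 0.402
grasp_force: 0.0
tcp [ 0.5575 -0.2187  0.2649] yaw 15.3 hook [0.5337 0.0471 0.0746] 16.11
hook origin in tool(x,y,up) [ 0.0472  0.2627 -0.1902]
tophook [ 1.9 -4.  -4.4]
tophook_grip [ 1.2  2.  -2.7]
tophook_mid [0.8 2.7 2.4]
tophook_tip [ 2.  -0.2 -1.4]
sidehook [-2.5  1.9  2.3]
sidehook_grip [-0.6  0.4  1.4]
sidehook_mid [-1.7  0.6  1. ]
sidehook_tip [-2.2 -0.1 -7.7]
tophook [ 1.6 -3.3 -3. ]
tophook_grip [-130.1 -425.5  110.5]
tophook_mid [ 1.9  4.4 -0.4]
tophook_tip [ 0.6 -1.9  0.3]
sidehook [-0.6 -1.9 -1.4]
sidehook_grip [ 2.4  2.1 -1.9]
sidehook_mid [ 1.9 -4.   2.1]
sidehook_tip [-14.4  41.5   6. ]
top [('staple', [0.4898, 0.0389, 0.0784], 0.65), ('lid_hinge', [0.6485, 0.0825, 0.0675], 0.68)]
side [('staple', [0.4922, 0.0377, 0.0813], 0.75), ('lid_hinge', [0.652, 0.0775, 0.0685], 0.83)]
```

View pics/z4.png

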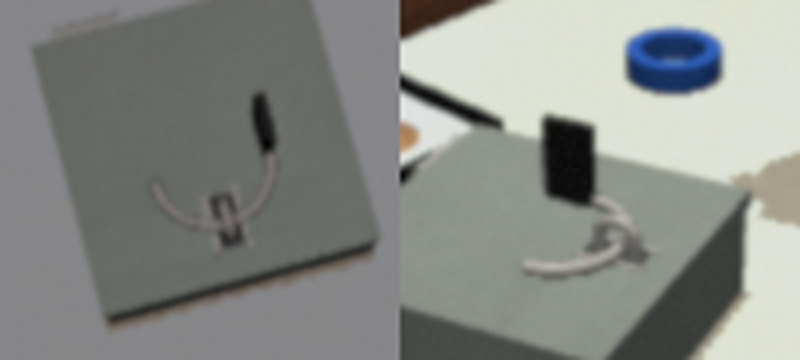

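The picture shows the lid shut and the hook flat on it. The tip at (155,183) and the bar's grip end at (270,155) lie evenly either side of the staple at about (225,210), and the gripper is clear.

```bash
python3 -c "
from workcell import manip
print(manip.hand_in())"
```

```text
the job is handed in; nothing more can be done
None
```

The job is handed in at about 22 s: the lid is shut to its stop and the curved pin lies flat on it, released, with the staple at the middle of its bend to within about 2 mm in the final picture; I moved nothing else on the table.

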